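Shut the square hopper's slide gate until its catch clicks

ROBOT

A 7-joint arm with a two-finger parallel gripper is mounted at the origin on the work surface. World frame = base frame: x ahead of the robot, y to its left, z up, the work surface at z = 0. Lengths are in m, angles in rad, forces in N, time in s.
With the tool pointing down it reaches from about 0.4 to 0.85 m from the base axis. Payload 10.4 kg.
Tool frame: the origin (TCP) lies midway between the tips of the shut fingers; the grasp point (between the pads) lies 19 mm behind it; z points along the fingers, y is the line along which they close (so a half turn about z gives the same grasp; the last joint's range is limited). The gripper opens to 87 mm and grips with 3 to 60 N. Pads are 19 mm wide; open, the fingers measure 117 mm over their backs; the gripper's body (75 mm by 190 mm) begins 51 mm behind the grasp point.
Start: joints at [1.258, 0.332, -0.065, 1.46, 0.022, 1.35, -0.088], TCP at [0.179, -0.599, 0.223] pointing down, gripper open.
Joint ranges: [-2.6, 2.6], [-0.5, 2.12], [-1.47, 1.34], [0.16, 2.42], [-1.27, 4.41], [0.06, 2.06], [-2.6, 2.6]. Speed limits (rad/s): [2.22, 2.22, 2.79, 2.79, 3.14, 3.14, 3.14].

INTERFACE

Orientations are given as a unit quaternion [x, y, z, w].
In Python, from bench import r gives the robot as it stands.
- The arm moves only by the tool arm_command, never from a script. Its arguments are lists of equal length, an entry for each row: "xyz": the shift along the world's x, y, z in m, a list of three; "rot": the turn, a rotation vector about the world's x, y, z in rad, a list of three. In form: {"xyz": [[tx, ty, tz], ...], "rot": [[ax, ay, az], ...]}. A call has 1 to 20 rows; each row is the pose to reach, as a shift and turn from the pose commanded when the call began; what a row does not reach only later rows make up. A row lasts 1/12 s, in which the tool goes at most 41.7 mm and 7.16 degrees, less where a joint would pass 70% of its speed; a pose out of reach is approached as far as the arm can. A call with a gripper value outside its range is refused whole. "grip" is the opening, from 0 (shut) to 1 (fully open), set as the call begins (left out, the last holds). The fingers move at their own pace and stop on an object; "squeeze" is the grip in N (left out, the last holds). Time passes only in rows, so rows that repeat a pose let the fingers close. It gives the time, the measured TCP pose, the force, the opening and the grip force at its end, in the units of the state.
- r.read_state(): the state, without advancing time (a new reading comes with each control period).
- r.camera(name): name is "side" or "top"; returns the picture (420x560x3 uint8, red, green, blue); there is no depth.
- r.camera_model(name): a dict with "fx", "fy", "cx", "cy" (pixels), "T" (4x4, takes a point from camera to world coordinates). Camera axes: x right, y up, looking along -z (the intrinsics and any distortion apply to the point x, -y, -z); pixel columns grow to the right and rows downward; lengths in m; the calibration is good to about 2 mm. A picture is of the moment at which its call begins. camera_model takes no time and is no camera call.
- r.close_job(): hands the job in; it is judged then, once.
Trained networks look in the newest picture that a camera, given by its name, has taken for a name from the list of things; names that differ only in an ending like _2 or _b are one class to them, and where a whole thing is asked for, a point or a joint stands for the part that bears it (a point fixed in the world has none). Each returns a list of dicts, best first, with "conf" (0 to 1); they miss things now and then, are a little off and sometimes report something else, mostly with a low value. They report only what shows in the picture. A call takes as long as a camera call.
- r.look_for(label, camera): "at" ([x, y, z] in m, in the coordinates of the camera as it stood for that picture, good to about 4 mm: the middle of the surface that is visible of it).
- r.spot_point(label, camera): "at" ([x, y, z] in m, in the coordinates of the camera as it stood for that picture, good to about 4 mm: a listed point, or the origin of a listed thing).
The state is a dict: "time": time; "joint_positions": joint angles; "joint_vel": joint speeds; "joint_torque": joint torques, N m; "ee_pos": TCP position; "eef_rot": TCP orientation; "ft_force": force on the tool from outside, world axes, zero at the start; "torque": the same for the moment, N m; "width": finger opening in m; "grip_force": force on a finger pad.
Only numpy, scipy, OpenCV 4.12 (cv2) and the standard library are available. Lean on these libraries where they do the work, as an engineer would, in place of code of your own. Each camera call takes 0.05 s, during which the arm holds its last target. There are 200 camera calls.

TASK

The square-mouthed hopper on the bench is to be filled next, so push its slide gate shut, away from you under the hopper, until the spring catch clicks in behind the lug on the gate and holds it. Leave the gate of the round-mouthed hopper open, just as it is.

Things in the scene. Friction and masses are not known exactly. Their poses are not given: they have to be found in the camera images.
- square_handle (a point): Centre of the black handle bar (14 mm along the slide, 60 wide, 52 tall, top 125 over the bench) on the square hopper's gate. It stands on the white gate plate, top 73 mm high, between rails 80 mm high that lie 50 to 66 mm to each side of it. x axis: level, the way the gate shuts (away from the robot, to the hopper); y left across, z up. Hopper: 128 mm square rim, 152 mm high, fixed.
- square_gate (a joint): Square hopper's gate opening, m: 0 shut against its stop, 0.1 open; starts 0.06 to 0.10. Shutting moves the handle along its x axis, to 150 mm before the hopper's centre. About 6 N friction, 3 N more while its lug (94 mm high, 47 to 80 mm ahead of the handle, on the left) pushes the catch aside, 0.04 to 0.008. Below 0.008 the catch springs out behind the lug and holds it.
- square_catch (a joint): Brass spring bolt on the square hopper's left rail, m pushed back to the left: 0 sprung out, 0.008 while the lug passes; back at 0 with a click once the gate is shut far enough (also 0 while it is wide open). Bolt 76 to 94 mm high, its tip 42 mm left of the slide's middle line, housing 96 mm high, both about 35 mm ahead of where the handle ends when shut.
- round_handle (a point): Centre of the like handle bar on the open gate of the other hopper: round mouth, 128 mm across, rim 152 mm high, otherwise built alike, fixed to the bench beside the square one, on either side of it. To be left as it is. Axes and sizes as for the square hopper's handle.

How it is judged:
At the end, for the whole second after the job is handed in: The square hopper's gate is shut (less than 11 mm open) and its catch has sprung out behind the lug (bolt less than 3 mm from fully out); the round hopper's handle is within 12 mm of where it was (value of joint square_gate below 0.011 m and value of joint square_catch below 0.003 m and distance of round_handle from where it was at the start of the episode below 0.012 m); the robot touches nothing.
It fails at once if the round hopper's gate is shifted (distance of round_handle from where it was at the start of the episode above 0.012 m).
It also fails if it takes over 29 s, if anything falls off the work surface, if the arm or the gripper's body presses on something with over 40 N, if the wrist force passes 120 N, or if a joint passes its speed limit or range.

## Working session

There is one attempt and no reset: what is moved stays moved. The work goes in short steps, Python scripts to look and compute and a tool call to move; the robot and the scene stay as the last step left them, time stands still between calls to the robot, and variables do not carry over. Pictures are saved under pics/ and viewed, at most 10 in all, crops included, and the job is handed in when it is done.

Besides the shell and the picture viewer there is one more tool, called after "Request:" as name(argument=value, ...) on one line, values as JSON. arm_command: Moves the arm, as the interface text tells. Its arguments: {"type":"object","properties":{"xyz":{"type":"array"},"rot":{"type":"array"},"grip":{"type":"number"},"squeeze":{"type":"number"}},"required":["xyz","rot"]}

```bash
mkdir -p pics; cat > h.py <<'E'
from bench import r
import numpy as np, cv2
def snap(c,n):
    im=r.camera(c); cv2.imwrite(f'pics/{n}.png',im[:,:,::-1]); return im
def w(c,p):
    return (np.array(r.camera_model(c)['T'])@np.r_[p,1])[:3]
E
python3 - <<'E'
from h import *
np.set_printoptions(precision=4,suppress=True)
ims=[snap(c,c+'0') for c in('top','side')]
cv2.imwrite('pics/both.png',cv2.resize(np.hstack(ims),(800,300))[:,:,::-1])
for c in('top','side'):
    for l in('square_handle','round_handle'):
        for d in r.spot_point(l,c)[:3]: print(c,l,round(d['conf'],2),w(c,d['at']))
    for l in('square_gate','square_catch','round_handle'):
        for d in r.look_for(l,c)[:3]: print(c,'look',l,round(d['conf'],2),w(c,d['at']))
s=r.read_state();print(s['time'],s['ee_pos'],s['eef_rot'],s['ft_force'],s['width'])
E
```

```text
top square_handle 0.86 [ 0.4854 -0.1499  0.0965]
top round_handle 0.82 [0.5522 0.233  0.1004]
top look square_gate 0.97 [ 0.5659 -0.1574  0.0723]
top look round_handle 0.72 [0.6357 0.2374 0.0755]
side square_handle 0.7 [ 0.4859 -0.1498  0.0978]
side round_handle 0.81 [0.5486 0.2338 0.1002]
side look square_gate 0.65 [ 0.5428 -0.1481  0.0746]
side look square_catch 0.67 [ 0.6137 -0.0675  0.0941]
side look round_handle 0.58 [0.6153 0.2411 0.0713]
0.6 [ 0.1786 -0.599   0.2226] [0.9895 0.1444 0.     0.    ] [-0.2166  0.153   0.4108] 0.08677145254505422
```

View pics/top0.png

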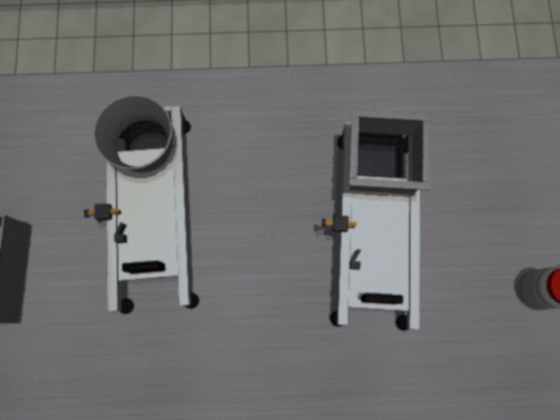

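View pics/side0.png

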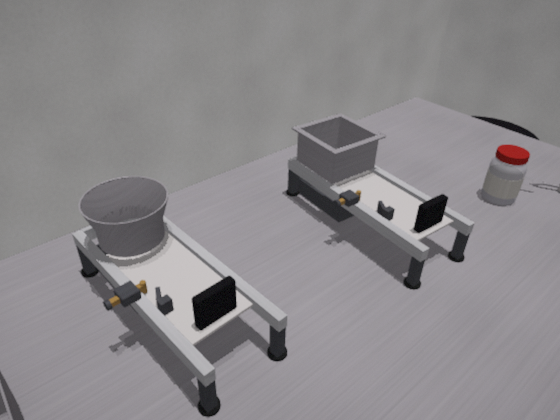

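The square hopper is on the right in the top view: its handle is at about (382,299), the catch at (340,223) and the rim spans (353,113)–(429,188). The round hopper is on the left, with its handle at (144,267). Next I'll get the slide direction from the rails and the hopper centre from the rim.

```bash
python3 - <<'E'
from h import *
np.set_printoptions(precision=4,suppress=True)
m=r.camera_model('top');print({k:v for k,v in m.items() if k!='T'});T=np.array(m['T'])
def at(u,v,z):
    d=T[:3,:3]@np.array([(u-m['cx'])/m['fx'],-(v-m['cy'])/m['fy'],-1]);o=T[:3,3];return o+d*(z-o[2])/d[2]
for n,u,v,z in[('Lrail near',343,324,.08),('Lrail far',347,195,.08),('Rrail near',415,328,.08),('Rrail far',415,192,.08),
 ('rimFL',353,113,.152),('rimFR',426,117,.152),('rimNR',429,188,.152),('rimNL',345,190,.152),('barL',362,297,.125),('barR',403,299,.125),('bolt',356,224,.085),('lug',355,258,.09)]: print(n,at(u,v,z))
im=cv2.imread('pics/top0.png')[90:340,300:450]
cv2.imwrite('pics/crop.png',cv2.resize(im,None,fx=2.4*1,fy=2.4,interpolation=cv2.INTER_CUBIC))
E
```

```text
{'fx': 525.7235252529798, 'fy': 525.7235252529798, 'cx': 280.1630223564553, 'cy': 203.91188834722342}
Lrail near [ 0.4468 -0.0869  0.08  ]
Lrail far [ 0.6619 -0.1072  0.08  ]
Rrail near [ 0.4362 -0.2034  0.08  ]
Rrail far [ 0.663  -0.2243  0.08  ]
rimFL [ 0.782  -0.1157  0.152 ]
rimFR [ 0.7708 -0.234   0.152 ]
rimNR [ 0.6518 -0.2273  0.152 ]
rimNL [ 0.6534 -0.0945  0.152 ]
barL [ 0.4873 -0.1138  0.125 ]
barR [ 0.4819 -0.1775  0.125 ]
bolt [ 0.6101 -0.1184  0.085 ]
lug [ 0.5523 -0.1122  0.09  ]
```

View pics/crop.png

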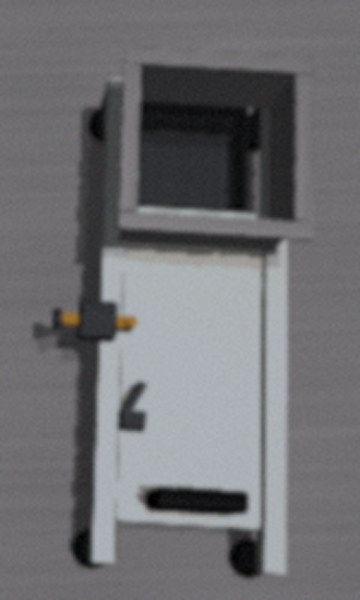

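Slide yaw is about -0.09 rad, the opening about 0.08 m, and the handle is at (0.4855, -0.149). These fit the given sizes: rails 116 mm apart, handle 230 mm from the rim centre. I'll move above the spot behind the handle with the fingers shut.

Request:
arm_command(xyz=[[0.01,0.018,0],[0.03,0.053,0],[0.05,0.088,0],[0.07,0.124,0],[0.09,0.159,0],[0.11,0.194,0],[0.13,0.23,0],[0.15,0.265,0],[0.17,0.3,0],[0.19,0.336,0],[0.21,0.371,0],[0.23,0.407,0],[0.245,0.433,0],[0.255,0.451,0],[0.2565,0.4535,0],[0.2565,0.4535,0],[0.2565,0.4535,0]], rot=[[0,0,-0.02],[0,0,-0.05],[0,0,-0.08],[0,0,-0.11],[0,0,-0.14],[0,0,-0.17],[0,0,-0.2],[0,0,-0.23],[0,0,-0.26],[0,0,-0.29],[0,0,-0.32],[0,0,-0.35],[0,0,-0.37],[0,0,-0.38],[0,0,-0.38],[0,0,-0.38],[0,0,-0.38]], grip=0)

```text
time: 2.02
ee_pos: [0.4348, -0.1463, 0.2225]
eef_rot: [0.999, -0.045, -0.0, 0.0]
ft_force: [-0.1, -1.1, 0.6]
width: 0.0005
grip_force: 0.0
```

Request:
arm_command(xyz=[[0,0,-0.015],[0,0,-0.04],[0,0,-0.07],[0,0,-0.1],[0,0,-0.12],[0,0,-0.127],[0,0,-0.127],[0,0,-0.127]], rot=[[0,0,0],[0,0,0],[0,0,0],[0,0,0],[0,0,0],[0,0,0],[0,0,0],[0,0,0]])

```text
time: 2.68
ee_pos: [0.4353, -0.1463, 0.0964]
eef_rot: [0.999, -0.046, 0.0, 0.0]
ft_force: [-0.1, 0.7, -0.2]
width: -0.0
grip_force: 0.0
```

```bash
python3 - <<'E'
from h import *
snap('side','side1')
s=r.read_state();print(s['time'],s['ee_pos'],s['ft_force'])
E
```

```text
2.7333 [ 0.43581154 -0.14627298  0.09691913] [ 0.38431147 -0.8147824  -0.62159062]
```

View pics/side1.png

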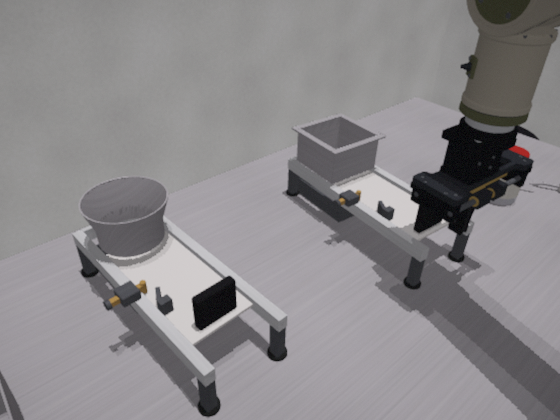

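The fingers are behind the black bar at about (440,210), and the gripper clears both rails. I'll push along the slide, slowly towards the end.

Request:
arm_command(xyz=[[0.006,-0.0005,0],[0.014,-0.0013,0],[0.022,-0.002,0],[0.028,-0.0025,0],[0.034,-0.003,0],[0.04,-0.0036,0],[0.046,-0.004,0],[0.052,-0.0047,0],[0.058,-0.005,0],[0.064,-0.0058,0],[0.07,-0.0063,0],[0.076,-0.0068,0],[0.082,-0.0074,0],[0.088,-0.008,0],[0.094,-0.0085,0],[0.097,-0.0088,0],[0.1,-0.009,0],[0.1,-0.009,0]], rot=[[0,0,0],[0,0,0],[0,0,0],[0,0,0],[0,0,0],[0,0,0],[0,0,0],[0,0,0],[0,0,0],[0,0,0],[0,0,0],[0,0,0],[0,0,0],[0,0,0],[0,0,0],[0,0,0],[0,0,0],[0,0,0]])

```text
time: 4.23
ee_pos: [0.5347, -0.1547, 0.0951]
eef_rot: [0.999, -0.045, -0.001, 0.0]
ft_force: [-6.0, 0.1, 3.5]
width: 0.0003
grip_force: 2.2
```

```bash
python3 - <<'E'
from h import *
im=snap('side','side2')
cv2.imwrite('pics/c2.png',cv2.resize(im[100:300,270:490,::-1],None,fx=2.5,fy=2.5,interpolation=cv2.INTER_CUBIC))
for l in('square_handle','square_catch'):
  for d in r.spot_point(l,'side')[:2]: print(l,d['conf'],w('side',d['at']))
s=r.read_state();print(s['time'],s['ee_pos'],s['ft_force'])
E
```

```text
square_handle 0.55 [ 0.55046376 -0.15555674  0.09515358]Traceback (most recent call last):
  File "<stdin>", line 5, in <module>
ValueError: it knows: round_handle, square_handle
```

View pics/c2.png

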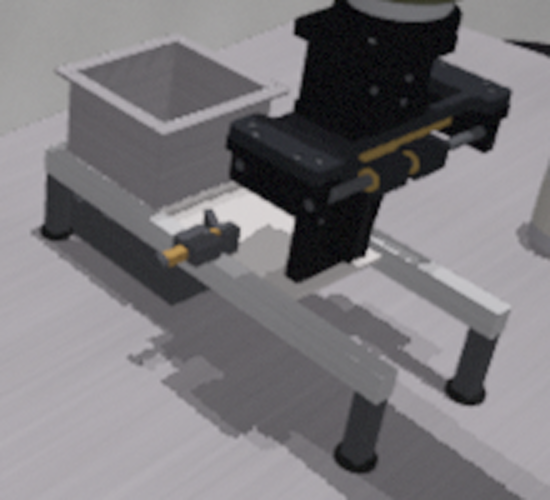

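The gate is moving: the lug is at the catch housing around (230,235) in the crop, with about 14 mm left to go. I'll continue in small steps until it reaches the stop.

Request:
arm_command(xyz=[[0.003,-0.0003,0],[0.006,-0.0005,0],[0.009,-0.0008,0],[0.011,-0.001,0],[0.013,-0.0012,0],[0.014,-0.0013,0],[0.014,-0.0013,0]], rot=[[0,0,0],[0,0,0],[0,0,0],[0,0,0],[0,0,0],[0,0,0],[0,0,0]])

```text
time: 4.92
ee_pos: [0.5486, -0.156, 0.0952]
eef_rot: [0.999, -0.045, -0.001, 0.0]
ft_force: [-5.3, -0.7, 2.3]
width: 0.0006
grip_force: 2.3
```

Not at the stop yet.

Request:
arm_command(xyz=[[0.002,-0.0002,0],[0.004,-0.0004,0],[0.006,-0.0005,0],[0.006,-0.0005,0]], rot=[[0,0,0],[0,0,0],[0,0,0],[0,0,0]])

```text
time: 5.25
ee_pos: [0.5534, -0.1565, 0.095]
eef_rot: [0.999, -0.045, -0.002, 0.0]
ft_force: [-12.0, 0.9, 7.6]
width: 0.0004
grip_force: 5.7
```

Request:
arm_command(xyz=[[0.002,-0.0002,0],[0.003,-0.0003,0],[0.003,-0.0003,0]], rot=[[0,0,0],[0,0,0],[0,0,0]])

```text
time: 5.5
ee_pos: [0.5534, -0.1565, 0.095]
eef_rot: [0.999, -0.045, -0.006, 0.0]
ft_force: [-27.9, 3.0, 20.6]
width: 0.0005
grip_force: 14.3
```

The gate is hard against its stop. I'll back off, rise and check.

Request:
arm_command(xyz=[[-0.01,0.001,0],[-0.03,0.003,0],[-0.05,0.005,0],[-0.06,0.006,0.02],[-0.07,0.006,0.05],[-0.08,0.007,0.08],[-0.09,0.0,0.11],[-0.1,-0.02,0.13],[-0.11,-0.05,0.14],[-0.12,-0.08,0.14],[-0.13,-0.11,0.14],[-0.14,-0.14,0.14],[-0.15,-0.17,0.14],[-0.16,-0.19,0.14],[-0.16,-0.19,0.14]], rot=[[0,0,0],[0,0,0],[0,0,0],[0,0,0],[0,0,0],[0,0,0],[0,0,0],[0,0,0],[0,0,0],[0,0,0],[0,0,0],[0,0,0],[0,0,0],[0,0,0],[0,0,0]])

```text
time: 6.75
ee_pos: [0.3955, -0.3515, 0.2352]
eef_rot: [0.999, -0.048, -0.0, 0.001]
ft_force: [0.7, -0.2, -0.1]
width: 0.0004
grip_force: 0.0
```

```bash
python3 - <<'E'
from h import *
a=snap('side','side3');b=snap('top','top3')
f=lambda im:cv2.resize(im[:,:,::-1],(400,500),interpolation=cv2.INTER_CUBIC)
cv2.imwrite('pics/c3.png',np.hstack([f(a[130:280,310:430]),f(b[170:320,310:430])]))
for c in('side','top'):
 for l in('square_handle','round_handle'):
  for d in r.spot_point(l,c)[:1]: print(c,l,d['conf'],w(c,d['at']))
s=r.read_state();print(s['time'],s['ee_pos'],s['ft_force'])
E
```

```text
side square_handle 0.89 [ 0.57064896 -0.16127062  0.09802399]
side round_handle 0.69 [0.5519642  0.23122628 0.09912028]
top square_handle 0.87 [ 0.57019348 -0.15711234  0.09750486]
top round_handle 0.57 [0.55113478 0.23135013 0.09985892]
7.05 [ 0.39900904 -0.3454592   0.23569936] [ 0.21512737  0.2322697  -0.4626006 ]
```

View pics/c3.png

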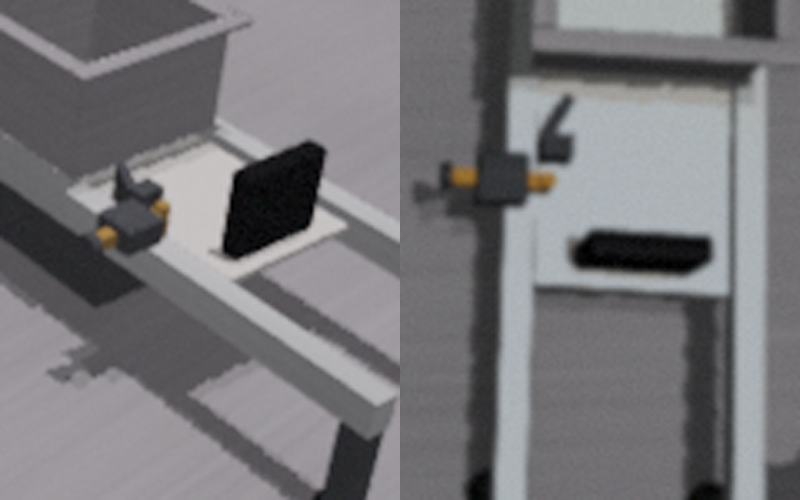

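The top view shows the bolt sprung out at (540,180), behind the lug at (555,148). The gate is shut, the round handle hasn't moved, and the arm is clear.

```bash
python3 -c "
from bench import r
print(r.close_job())"
```

```text
the job is handed in; nothing more can be done
None
```

I pushed the square hopper's gate shut against its stop, and the last pictures show the catch sprung out behind the lug; the round hopper's gate is still open where it was, the arm is clear, and the job is handed in (no verdict was returned).

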